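# Lock down and extend the telescoping plant prop

## Robot

A 7-joint arm with a two-finger parallel gripper is mounted at the origin on the work surface. World frame = base frame: x ahead of the robot, y to its left, z up, the work surface at z = 0. Lengths are in m, angles in rad, forces in N, time in s.
With the tool pointing down it reaches from about 0.425 to 0.825 m from the base axis. Payload 3.6 kg.
Tool frame: the origin (TCP) lies between the finger pads; the fingertips stand 25 mm ahead of it and the grasp point (between the pads) lies 6 mm ahead of it (env.nose_length is the distance from the TCP to the fingertips, in m); z points along the fingers, y is the line along which they close (so a half turn about z gives the same grasp; the last joint's range is limited). The gripper opens to 93 mm and grips with 3 to 60 N. Pads are 15 mm wide; open, the fingers measure 128 mm over their backs; the gripper's body (75 mm by 188 mm) begins 65 mm behind the grasp point.
Start: joints at [1.286, 0.615, -0.013, 1.423, 0.008, 1.103, -0.04], TCP at [0.166, -0.628, 0.244] pointing down, gripper open.
Joint ranges: [-3.12, 3.12], [-0.3, 2.06], [-1.34, 1.32], [0.26, 2.42], [-1.36, 4.5], [0.01, 1.98], [-2.84, 2.84]. Speed limits (rad/s): [2.79, 2.79, 3.14, 3.14, 3.14, 3.14, 3.14].

## Interface

Orientations are given as a unit quaternion [w, x, y, z].
In Python, from workcell import env, eyes gives the robot as it stands.
- The arm moves only by the tool play_rows, never from a script. Its arguments are lists of equal length, an entry for each row: "dp": the shift along the tool's x, y, z each as a share of 0.03 m, from -1 to 1, a list of three; "angular": the turn, a rotation vector about the tool's x, y, z each as a share of 0.15 rad, from -1 to 1, a list of three; "claw": the opening, from -1 (shut) to 1 (fully open). In form: {"dp": [[tx, ty, tz], ...], "angular": [[wx, wy, wz], ...], "claw": [claw, ...]}. A call has 1 to 8 rows; each row shifts and turns the commanded pose from where the row before left it, along the tool's axes as they then stand; what a row does not reach is not made up. A row lasts 1/8 s, in which the tool goes at most 62.5 mm and 10.7 degrees, less where a joint would pass 70% of its speed; a pose out of reach is approached as far as the arm can. A call with a number of a shift or a turn outside -1 to 1 is refused whole. A call with a gripper value outside its range is refused whole. The fingers move at their own pace and stop on an object; "newtons" is the grip in N (left out, the last holds). Time passes only in rows, so rows that do not move let the fingers close. It gives the time, the measured TCP pose, the force, the opening and the grip force at its end, in the units of the state.
- env.get_state(): the state, without advancing time (a new reading comes with each control period).
- eyes.camera(name): name is "side" or "top" or "wrist"; returns (picture, depth): 384x512x3 uint8, red, green, blue; 384x512 float32, m along the optical axis (not along the pixel's ray), 0 where there is no reading.
- eyes.camera_params(name): a dict with "K" (3x3 intrinsics, pixels), "eye" and "attitude" of the camera in the world. Camera axes: x right, y down, z forward; pixel columns grow to the right and rows downward; lengths in m; the calibration is good to about 2 mm. A picture is of the moment at which its call begins: read the wrist's pose just before it. camera_params takes no time and is no camera call; for the wrist camera it gives the pose at the moment of the call.
- env.job_done(): hands the job in; it is judged then, once.
The state is a dict: "t": time; "qpos": joint angles; "joint_vel": joint speeds; "tau": joint torques, N m; "position": TCP position; "tool_rot": TCP orientation; "contact_force": force on the tool from outside, world axes, zero at the start; "ft_torque": the same for the moment, N m; "finger_gap": opening from 0.0 (shut) to 1.0 (fully open); "gripper_force": force on a finger pad.
Only numpy, scipy, OpenCV 4.12 (cv2) and the standard library are available. Lean on these libraries where they do the work, as an engineer would, in place of code of your own. Each camera call takes 0.05 s, during which the arm holds its last target. There are 200 camera calls.

## Task

The telescoping plant prop in the wall clip is parked up on the clip's bolt: pull the bolt's knob all the way out so the prop sinks onto its foot, then push the knob fully home so the bolt locks the prop down. Then pinch the prop's head so that its side button is pressed, and pull the head straight up past the first stop to the second stop, the end of its travel. Leave everything else on the shelf alone, and finish while still holding the head up there in the gripper, fully extended and with the button pressed in, so that the vine can be tied: it sinks back if let go.

Things in the scene. Friction and masses are not known exactly. Their poses are not given: they have to be found in the camera images.
- clip: Wall clip fixed to the shelf: 130 x 85 mm steel foot plate, white wall plate (80 x 12 mm, 125 mm high, centre at x +12, y +42 mm), two spring jaws round the prop, aluminium bolt guide block (24 x 30 mm, 66 mm high, centre at x -52 mm). Origin on the shelf surface on the prop's upright axis; its -x points to the knob (roughly towards the robot, turned up to 0.5 rad either way), z up.
- knob_grip (a point): Centre of the bolt's knob: black, round, 30 mm across, 24 mm long, axis level along the clip's x, 46 mm above the shelf, 90 mm to the clip's -x of the prop axis when home; moves with the knob. Pull towards the clip's -x, push towards +x; pinch from above across the clip's y. When home its inner face is 14 mm from the guide block.
- bolt (a joint): How far the knob and bolt are pulled out, m: 0 fully home, 0.025 fully out (hard stops). A detent bump in mid travel (6 to 19 mm) takes about 4 to 7 N to pass and holds it at either end. Beyond about 0.011 the bolt no longer carries the prop.
- sleeve (a joint): How far the whole prop (sleeve, stick, head; about 0.55 kg) has sunk, m: 0 parked on the bolt, 0.020 on its foot. Sinks by itself in under a second once the bolt is out; with the bolt home again over the sleeve's black flange it can rise only 2 mm. Sleeve: aluminium tube 26 mm across, 138 mm long, top 170 mm above the shelf parked, 150 mm down.
- head: Head of the prop, a black plastic block 28 mm (clip x) by 30 mm (clip y) by 40 mm high on top of the inner stick, with a small tie hook on each y side (reaching 29 mm from the axis). Origin at the centre of its underside, axes parallel to the clip's.
- head_grip (a point): Centre of the head block, 20 mm below its top; about 195 mm above the shelf at the start, 175 mm when the prop is down, 275 mm when it is also fully extended. Pinch here from above along the clip's x axis, with one finger on the button and the other on the plain face across from it.
- button_face (a point): Centre of the outer face of the side button, a grey plate 16 mm wide (clip y) and 22 mm high in the middle of the head's +x face (the face away from the knob). It stands 6 mm proud when released.
- button (a joint): How far the button is pressed in towards the clip's -x, m: 0 released, 0.006 flush with the head (stop at 0.0065); sprung, 2 N at first to 5 N when flush. The inner stick is unlocked only while it is pressed more than 0.004.
- stick (a joint): How far the inner stick and head are drawn up out of the sleeve, m: 0 closed; 0.051 first stop (blocks if the button is released, passes freely if pressed); 0.100 second stop, the hard end of travel. Spring and weight pull it back down with 4 to 6 N; it does not lock at the second stop (let go, it drops to about 0.062).
- can: Red plastic sprinkling can, 116 mm across and 120 mm high with a spout towards its +x (reaching 170 mm) and a handle; origin at the centre of its underside. Leave alone.
- dustpan: Aluminium dustpan, 190 x 200 mm, 45 mm high, with a handle towards its +x reaching 220 mm; origin at the underside's centre. Leave alone.
- pegbox: Wooden peg box with hinged lid, 160 x 120 x 83 mm and a small knob on top; origin at the underside's centre. Leave alone.
- planter: White ceramic planter, 150 mm across and 130 mm high, with a leafy plant to about 210 mm; origin at the underside's centre. Leave alone.

How it is judged:
By the outcome, as a careful person would: the job done as asked, in the order asked, and still so for the second after the job is handed in, while the arm keeps its last pose, push and grip.
It also fails if it takes over 53 s, if anything falls off the work surface, if the arm or the gripper's body presses on something with over 40 N, if the wrist force passes 120 N, or if a joint passes its speed limit or range.

## Working session

There is one attempt and no reset: what is moved stays moved. The work goes in short steps, Python scripts to look and compute and a tool call to move; the robot and the scene stay as the last step left them, time stands still between calls to the robot, and variables do not carry over. Pictures are saved under pics/ and viewed, at most 10 in all, crops included, and the job is handed in when it is done.

Besides the shell and the picture viewer there is one more tool, called after "Emit:" by a JSON object that holds its "op" and its "data". play_rows: Moves the arm, as the interface text tells. Its arguments: {"type":"object","properties":{"dp":{"type":"array"},"angular":{"type":"array"},"claw":{"type":"array"},"newtons":{"type":"number"}},"required":["dp","angular","claw"]}

```bash
mkdir -p pics; ls; cat > h.py <<'E'
from workcell import env, eyes
import numpy as np, cv2
from scipy.spatial.transform import Rotation as R
def grab(n, f):
    p=eyes.camera_params(n); a,d=eyes.camera(n)
    cv2.imwrite(f'pics/{f}.png',a[:,:,::-1]); np.savez(f'pics/{f}.npz',a=a,d=d,K=p['K'],eye=p['eye'],att=np.array(p['attitude']))
def rot(att):
    att=np.array(att)
    return att if att.shape==(3,3) else R.from_quat(att[[1,2,3,0]]).as_matrix()
def cloud(f):
    z=np.load(f'pics/{f}.npz'); d=z['d'];K=z['K'];v,u=np.mgrid[:384,:512]
    c=np.stack([(u-K[0,2])/K[0,0]*d,(v-K[1,2])/K[1,1]*d,d],-1)
    w=c@rot(z['att']).T+z['eye']; w[d==0]=np.nan
    return w,z['a']
E
python3 - <<'E'
from h import *
print(env.get_state()); 
for n in('side','top'):
    print(eyes.camera_params(n)); grab(n,n+'0')
a=cv2.imread('pics/side0.png');b=cv2.imread('pics/top0.png')
cv2.imwrite('pics/both0.png',cv2.resize(np.vstack([a,b]),(400,600)) if 0 else np.hstack([cv2.resize(a,(400,300)),cv2.resize(b,(400,300))]))
E
```

```text
pics
{'t': 0.0, 'qpos': array([ 1.28552629,  0.61593796, -0.0126461 ,  1.42492528,  0.00810695,
        1.10339521, -0.0403646 ]), 'joint_vel': array([ 0.00130407, -0.00086152,  0.00076437,  0.00010481, -0.00069338,
       -0.00130698, -0.00017204]), 'tau': array([-2.90211829e-04, -4.58937442e+01,  2.09377469e-01, -1.65749592e+01,
       -6.08718116e-02,  2.06089241e-02,  2.40162863e-04]), 'position': array([ 0.16616198, -0.62763344,  0.24246012]), 'tool_rot': array([-1.29505890e-03,  9.91632222e-01,  1.29088442e-01, -1.82484563e-04]), 'contact_force': array([ 0.01033797, -0.53293446,  0.22506223]), 'ft_torque': array([-0.00421129, -0.03896317, -0.009457  ]), 'gripper_force': 0.0, 'finger_gap': 0.9973687442478437}
{'K': array([[372.28696804,   0.        , 257.38287603],
       [  0.        , 372.28696804, 187.05760783],
       [  0.        ,   0.        ,   1.        ]]), 'eye': array([0.45926392, 0.84615355, 0.71295144]), 'attitude': array([ 0.00855451, -0.02455234,  0.8825988 , -0.46940745])}
{'K': array([[392.69417075,   0.        , 250.16636132],
       [  0.        , 392.69417075, 188.90179811],
       [  0.        ,   0.        ,   1.        ]]), 'eye': array([0.22595213, 0.00250222, 1.56017652]), 'attitude': array([ 0.05851076, -0.70033093,  0.7084412 , -0.06499336])}
```

View pics/side0.png

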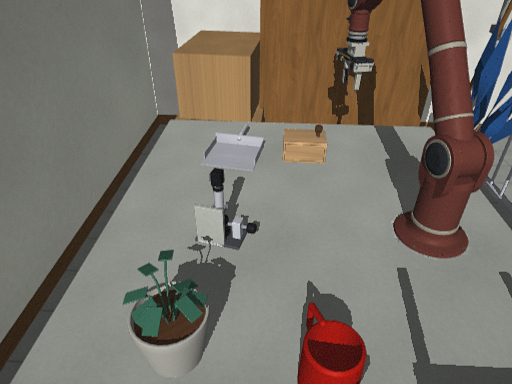

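View pics/top0.png

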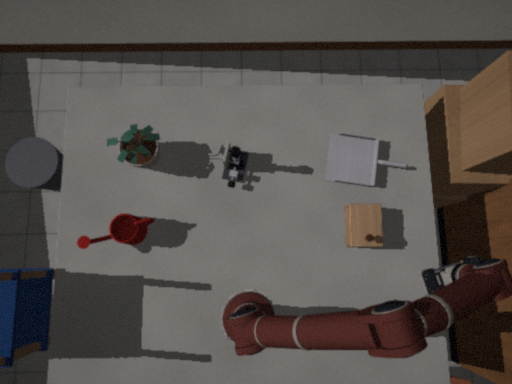

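The side view shows the prop head at about (217,178) and the knob at (252,227). In the top view the head is near (236,152) and the knob near (232,183). The other objects stand well clear. Next I'll measure these two with enlarged crops and depth.

```bash
python3 - <<'E'
from h import *
a=cv2.imread('pics/side0.png')[160:260,180:280];b=cv2.imread('pics/top0.png')[130:200,200:270]
cv2.imwrite('pics/crop0.png',np.hstack([cv2.resize(a,(400,400),interpolation=2),cv2.resize(b,(400,400),interpolation=2)]))
w,im=cloud('top0')
s=w[130:200,200:270].reshape(-1,3)
for lo,hi in((.185,.23),(.11,.135),(.05,.07),(.035,.062)):
    m=(s[:,2]>lo)&(s[:,2]<hi); q=s[m]
    print(lo,hi,m.sum(),q.mean(0).round(4),q.min(0).round(3),q.max(0).round(3))
# plate fit: wall plate top points
m=(s[:,2]>.115)&(s[:,2]<.132); q=s[m]; print(q.round(3)[:60])
w2,_=cloud('side0')
for n,ww,pts in(('top',w,[(236,152),(235,150),(232,183),(231,186),(234,172)]),('side',w2,[(217,178),(217,172),(252,227),(254,227),(210,225),(200,210),(222,240),(205,235)])):
    for u,v in pts: print(n,u,v,ww[v,u].round(4))
E
```

```text
0.185 0.23 98 [0.6038 0.0401 0.2086] [0.589 0.013 0.187] [0.625 0.066 0.219]
0.11 0.135 84 [0.6215 0.0717 0.1234] [0.587 0.028 0.11 ] [0.665 0.089 0.133]
0.05 0.07 158 [0.563  0.0495 0.0599] [0.503 0.018 0.05 ] [0.654 0.089 0.07 ]
0.035 0.062 126 [0.564  0.0516 0.0548] [0.503 0.018 0.037] [0.632 0.09  0.062]
[[0.664 0.073 0.128]
 [0.665 0.07  0.123]
 [0.663 0.066 0.129]
 [0.661 0.073 0.124]
 [0.66  0.069 0.129]
 [0.66  0.066 0.126]
 [0.657 0.073 0.124]
 [0.658 0.07  0.121]
 [0.657 0.066 0.126]
 [0.653 0.073 0.125]
 [0.654 0.07  0.122]
 [0.654 0.066 0.123]
 [0.648 0.077 0.128]
 [0.649 0.073 0.127]
 [0.649 0.07  0.124]
 [0.651 0.066 0.118]
 [0.644 0.077 0.129]
 [0.645 0.073 0.126]
 [0.647 0.07  0.12 ]
 [0.648 0.066 0.116]
 [0.64  0.077 0.13 ]
 [0.642 0.073 0.122]
 [0.641 0.07  0.124]
 [0.637 0.077 0.126]
 [0.638 0.074 0.121]
 [0.64  0.07  0.117]
 [0.633 0.081 0.126]
 [0.635 0.077 0.121]
 [0.633 0.073 0.127]
 [0.63  0.081 0.125]
 [0.63  0.077 0.125]
 [0.631 0.074 0.121]
 [0.625 0.081 0.128]
 [0.626 0.077 0.123]
 [0.626 0.073 0.125]
 [0.622 0.081 0.124]
 [0.622 0.077 0.125]
 [0.622 0.073
[... 233 characters left out ...]
.126]
 [0.606 0.085 0.128]
 [0.606 0.081 0.127]
 [0.606 0.077 0.126]
 [0.602 0.088 0.125]
 [0.603 0.085 0.123]
 [0.603 0.081 0.124]
 [0.603 0.077 0.122]
 [0.598 0.088 0.126]
 [0.6   0.085 0.12 ]
 [0.6   0.081 0.12 ]
 [0.601 0.078 0.117]]
top 236 152 [0.5964 0.0371 0.2157]
top 235 150 [0.6054 0.0408 0.2099]
top 232 183 [0.5145 0.0573 0.0629]
top 231 186 [0.5048 0.0617 0.0513]
top 234 172 [0.5585 0.0494 0.0607]
side 217 178 [0.5981 0.0583 0.2043]
side 217 172 [0.5992 0.0466 0.2149]
side 252 227 [0.5085 0.0714 0.0586]
side 254 227 [0.5031 0.0715 0.059 ]
side 210 225 [0.6205 0.0834 0.07  ]
side 200 210 [0.645  0.0776 0.115 ]
side 222 240 [0.589  0.0922 0.026 ]
side 205 235 [0.6372 0.0806 0.0312]
```

View pics/crop0.png

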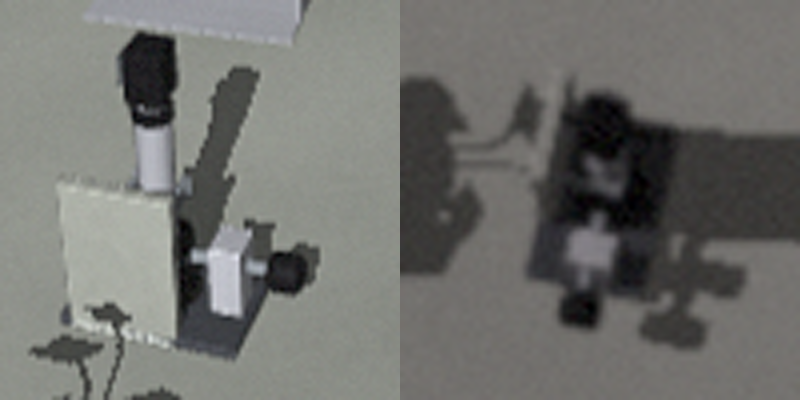

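```bash
python3 - <<'E'
from h import *
w,_=cloud('top0'); s=w[130:200,200:270].reshape(-1,3)
w2,_=cloud('side0'); s2=w2[160:260,180:280].reshape(-1,3)
# side: plate outer face (y side), z .03-.115
m=(s2[:,2]>.03)&(s2[:,2]<.118)&(s2[:,1]>.06)&(s2[:,0]>.595)&(s2[:,0]<.69); q=s2[m]
p=np.polyfit(q[:,0],q[:,1],1); 
for _ in range(5):
    r=q[:,1]-np.polyval(p,q[:,0]); q=q[abs(r)<.008]; p=np.polyfit(q[:,0],q[:,1],1)
print('face yaw',np.arctan(p[0]),p,len(q),q[:,0].min(),q[:,0].max())
yaw=np.arctan(p[0])
m=(s[:,2]>.115)&(s[:,2]<.132)&(s[:,0]>.58);q=s[m]; r=cv2.minAreaRect(q[:,:2].astype(np.float32)); print('top plate rect',r)
for yaw in (yaw,-.25,-.22):
    X=np.array([np.cos(yaw),np.sin(yaw)]);Y=np.array([-X[1],X[0]])
    for nm,ss,lo,hi in(('head',s,.205,.225),('head',s2,.17,.222),('knob',s,.035,.064),('knob',s2,.035,.064)):
        m=(ss[:,2]>lo)&(ss[:,2]<hi)
        m&=(ss[:,0]<.53) if nm=='knob' else (ss[:,0]<.64)
        q=ss[m][:,:2]; a=q@X; b=q@Y
        print(round(yaw,3),nm,len(q),np.percentile(a,[2,50,98]).round(4),np.percentile(b,[2,50,98]).round(4))
    print('face b', np.median((lambda t:t@Y)(q)))
    m=(s2[:,2]>.03)&(s2[:,2]<.118)&(s2[:,1]>.06)&(s2[:,0]>.595); q=s2[m][:,:2]
    print('plate face a',np.percentile(q@X,[1,99]),'b',np.median(q@Y))
    m=(s[:,2]>.06)&(s[:,2]<.075)&(s[:,0]>.53)&(s[:,0]<.58); q=s[m][:,:2]; print('block',len(q),np.percentile(q@X,[1,50,99]),np.percentile(q@Y,[1,50,99]))
E
```

```text
face yaw -0.23909069209724135 [-0.24375315  0.23608099] 596 0.5951490761000472 0.6620776974093731
top plate rect ((0.6185885667800903, 0.07229897379875183), (0.07955452054738998, 0.05618680268526077), 29.67535972595215)
-0.239 head 75 [0.5648 0.5783 0.5967] [0.167  0.1813 0.1961]
-0.239 head 246 [0.5597 0.5711 0.5923] [0.1711 0.1945 0.2067]
-0.239 knob 44 [0.4756 0.4853 0.4988] [0.167  0.1802 0.1936]
-0.239 knob 101 [0.4705 0.4806 0.4983] [0.1733 0.1897 0.1971]
face b 0.18968957621496782
plate face a [0.55717442 0.62519739] b 0.22932530434238985
block 45 [0.51449772 0.52641823 0.53830437] [0.16697598 0.18090413 0.19500423]
-0.25 head 75 [0.5627 0.5762 0.5947] [0.1734 0.1875 0.2024]
-0.25 head 246 [0.5576 0.569  0.5902] [0.1773 0.2007 0.213 ]
-0.25 knob 44 [0.4736 0.4833 0.4968] [0.1724 0.1854 0.1988]
-0.25 knob 101 [0.4684 0.4785 0.4962] [0.1785 0.1949 0.2022]
face b 0.1949460176118172
plate face a [0.55460842 0.62266066] b 0.23577512538141102
block 45 [0.51244332 0.52447843 0.53631275] [0.17270773 0.18672009 0.20073724]
-0.22 head 75 [0.5682 0.5818 0.6001] [0.1558 0.1703 0.185 ]
-0.22 head 246 [0.5631 0.5747 0.5958] [0.1602 0.1835 0.1957]
-0.22 knob 44 [0.4791 0.4886 0.5021] [0.1576 0.1709 0.1843]
-0.22 knob 101 [0.4738 0.4841 0.5017] [0.1643 0.1804 0.188 ]
face b 0.18043715004906968
plate face a [0.56151073 0.62945729] b 0.2179952288142742
block 45 [0.51794532 0.5296619  0.5416353 ] [0.15689832 0.17093678 0.18491636]
```

The measurements agree: yaw is about -0.24, the prop axis is at (0.6045, 0.039) and the home knob at (0.517, 0.060). The plate, guide block and knob all lie on the same clip line. Next I'll add a goal helper and start moving.

```bash
cat >> h.py <<'E'
yaw=-.239; a0,b0=.578,.181
def clip(x,y,z):
    return np.array([np.cos(yaw)*(a0+x)-np.sin(yaw)*(b0+y),np.sin(yaw)*(a0+x)+np.cos(yaw)*(b0+y),z])
def head(h): # tool down, tool x at heading h
    x=np.array([np.cos(h),np.sin(h),0]);z=np.array([0,0,-1.]);return np.stack([x,np.cross(z,x),z],1)
def togo(pos,h):
    s=env.get_state(); q=np.array(s['tool_rot']); T=R.from_quat(q[[1,2,3,0]]).as_matrix(); G=head(h); d=np.array(pos)-s['position']
    print('t',s['t'],'pos',s['position'].round(4),'q',s['qpos'].round(2),'F',s['contact_force'].round(1),'gap',round(s['finger_gap']*93,1),round(s['gripper_force'],1))
    print('rot units',(R.from_matrix(T.T@G).as_rotvec()/.15).round(2),'dp units now',(T.T@d/.03).round(2),'after rot',(G.T@d/.03).round(2))
    p=s['position'];X=np.array([np.cos(yaw),np.sin(yaw)]);Y=np.array([-X[1],X[0]])
    print('clip xyz of TCP mm',((p[:2]@X-a0)*1e3).round(1),((p[:2]@Y-b0)*1e3).round(1),(p[2]*1e3).round(1))
E
python3 - <<'E'
from h import *
togo(clip(-.09,0,.20),yaw)
E
```

```text
t 0.1 pos [ 0.1662 -0.6277  0.2426] q [ 1.29  0.62 -0.01  1.42  0.01  1.1  -0.04] F [-0.1  0.  -0. ] gap 93.2 0.0
rot units [-0.02  0.    3.32] dp units now [ 17.17 -19.17   1.46] after rot [  5.93 -25.05   1.42]
clip xyz of TCP mm -267.9 -751.5 242.6
```

Emit:
{"op": "play_rows", "data": {"dp": [[0,0,0],[0,0,0],[0,0,0],[0,0,0],[0.24,-1,0],[0.24,-1,0],[0.24,-1,0],[0.24,-1,0]], "angular": [[0,0,0.83],[0,0,0.83],[0,0,0.83],[0,0,0.83],[0,0,0],[0,0,0],[0,0,0],[0,0,0]], "claw": [1,1,1,1,1,1,1,1], "newtons": 20}}

```text
t: 1.1
position: [0.2231, -0.5173, 0.2432]
tool_rot: [-0.001, 0.993, -0.119, -0.0]
contact_force: [0.2, -0.9, -0.3]
finger_gap: 1.0
gripper_force: 0.0
```

Emit:
{"op": "play_rows", "data": {"dp": [[0.24,-1,0],[0.24,-1,0],[0.24,-1,0],[0.24,-1,0],[0.24,-1,0],[0.24,-1,0],[0.24,-1,0],[0.24,-1,0]], "angular": [[0,0,0],[0,0,0],[0,0,0],[0,0,0],[0,0,0],[0,0,0],[0,0,0],[0,0,0]], "claw": [1,1,1,1,1,1,1,1]}}

```text
t: 2.1
position: [0.3358, -0.2979, 0.2434]
tool_rot: [-0.0, 0.993, -0.119, -0.0]
contact_force: [0.2, 0.3, -0.1]
finger_gap: 0.999
gripper_force: 0.0
```

```bash
python3 - <<'E'
from h import *
togo(clip(-.09,0,.20),yaw)
E
```

```text
t 2.1 pos [ 0.3358 -0.2979  0.2434] q [ 0.62  0.31  0.07  1.98 -0.03  0.86 -1.1 ] F [ 0.2  0.3 -0.1] gap 92.9 0.0
rot units [-0.  0. -0.] dp units now [  3.04 -13.03   1.45] after rot [  3.04 -13.03   1.45]
clip xyz of TCP mm -181.3 -390.9 243.4
```

Emit:
{"op": "play_rows", "data": {"dp": [[0.23,-1,0],[0.23,-1,0],[0.23,-1,0],[0.23,-1,0],[0.23,-1,0],[0.23,-1,0],[0.23,-1,0],[0.23,-1,0]], "angular": [[0,0,0],[0,0,0],[0,0,0],[0,0,0],[0,0,0],[0,0,0],[0,0,0],[0,0,0]], "claw": [1,1,1,1,1,1,1,1]}}

```text
t: 3.1
position: [0.4461, -0.078, 0.2434]
tool_rot: [-0.0, 0.993, -0.119, -0.0]
contact_force: [0.4, 0.0, 0.9]
finger_gap: 1.003
gripper_force: 0.0
```

Emit:
{"op": "play_rows", "data": {"dp": [[0.23,-1,0],[0.23,-1,0],[0.23,-1,0],[0.23,-1,0],[0.23,-1,0],[0,0,0]], "angular": [[0,0,0],[0,0,0],[0,0,0],[0,0,0],[0,0,0],[0,0,0]], "claw": [1,1,1,1,1,1]}}

```text
t: 3.85
position: [0.5153, 0.0613, 0.2432]
tool_rot: [-0.001, 0.993, -0.117, -0.0]
contact_force: [-1.2, 0.4, -0.1]
finger_gap: 0.999
gripper_force: 0.0
```

```bash
python3 - <<'E'
from h import *
togo(clip(-.09,0,.052),yaw)
grab('wrist','w1')
w,_=cloud('w1'); s=w.reshape(-1,3); s=s[~np.isnan(s[:,0])]
X=np.array([np.cos(yaw),np.sin(yaw)]);Y=np.array([-X[1],X[0]])
a=s[:,:2]@X-a0;b=s[:,:2]@Y-b0
for nm,lo,hi,al,ah in(('head',.195,.225,-.04,.04),('knob',.047,.064,-.12,-.07),('block',.062,.07,-.07,-.035)):
    m=(s[:,2]>lo)&(s[:,2]<hi)&(a>al)&(a<ah)&(abs(b)<.04)
    if m.sum(): print(nm,m.sum(),np.percentile(a[m],[1,50,99]).round(4),np.percentile(b[m],[1,50,99]).round(4),np.percentile(s[m,2],[50,99]).round(4))
E
```

```text
t 3.85 pos [0.5153 0.0613 0.2432] q [-0.12  0.41 -0.06  1.8   0.03  0.93 -1.99] F [-1.2  0.4 -0.1] gap 92.9 0.0
rot units [-0.01  0.01  0.03] dp units now [0.07 0.03 6.37] after rot [0.06 0.02 6.37]
clip xyz of TCP mm -91.8 0.6 243.2
head 3037 [-0.0162 -0.001   0.017 ] [-0.0253 -0.0003  0.0251] [0.215  0.2167]
knob 549 [-0.1054 -0.0902 -0.0708] [-0.0149 -0.0005  0.0129] [0.058  0.0625]
block 570 [-0.0657 -0.0534 -0.0423] [-0.0148 -0.0003  0.0132] [0.0668 0.0685]
```

View pics/w1.png

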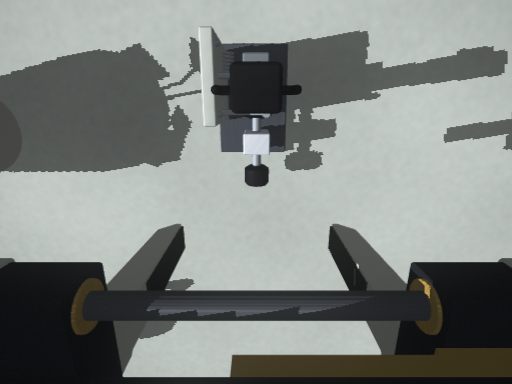

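The wrist view is square to the clip. The knob at (256,175), guide block (256,142) and head (256,88) are in line and match the estimate within 1–2 mm. Before descending, I'll check where the camera sits relative to the head.

```bash
python3 - <<'E'
from h import *
s=env.get_state();q=np.array(s['tool_rot']);T=R.from_quat(q[[1,2,3,0]]).as_matrix()
p=eyes.camera_params('wrist');print('eye in tool',T.T@(p['eye']-s['position'])); print(T.T@rot(p['attitude']))
E
```

```text
eye in tool [ 0.081136    0.00156522 -0.14200296]
[[ 1.72728581e-04 -9.55921963e-01 -2.93620793e-01]
 [ 9.99999930e-01  2.62202144e-04 -2.65363424e-04]
 [ 3.30654727e-04 -2.93620727e-01  9.55921942e-01]]
```

The camera would come down right over the head, so I'll turn the tool half round to put it on the robot side.

Emit:
{"op": "play_rows", "data": {"dp": [[0,0,0],[0,0,0],[0,0,0],[0,0,0],[0,0,0],[0,0,0],[0,0,0],[0,0,0]], "angular": [[0,0,-1],[0,0,-1],[0,0,-1],[0,0,-1],[0,0,-1],[0,0,-1],[0,0,-1],[0,0,-1]], "claw": [1,1,1,1,1,1,1,1]}}

```text
t: 4.9
position: [0.5144, 0.0564, 0.2434]
tool_rot: [0.0, 0.886, 0.463, -0.001]
contact_force: [-0.1, -0.3, -0.8]
finger_gap: 0.999
gripper_force: 0.0
```

Emit:
{"op": "play_rows", "data": {"dp": [[0,0,0],[0,0,0],[0,0,0],[0,0,0],[0,0,0],[0,0,0],[0,0,0],[0,0,0]], "angular": [[0,0,-1],[0,0,-1],[0,0,-1],[0,0,-1],[0,0,-1],[0,0,-1],[0,0,-1],[0,0,-1]], "claw": [1,1,1,1,1,1,1,1]}}

```text
t: 5.9
position: [0.5144, 0.0563, 0.2433]
tool_rot: [0.0, 0.47, 0.883, -0.001]
contact_force: [-0.1, -0.8, -0.4]
finger_gap: 1.0
gripper_force: 0.0
```

Emit:
{"op": "play_rows", "data": {"dp": [[0,0,0],[0,0,0],[0,0,0],[0,0,0],[0,0,0]], "angular": [[0,0,-1],[0,0,-1],[0,0,-1],[0,0,-1],[0,0,-0.9]], "claw": [1,1,1,1,1]}}

```text
t: 6.52
position: [0.5145, 0.0563, 0.2432]
tool_rot: [-0.0, 0.122, 0.993, -0.001]
contact_force: [-0.0, 0.6, 0.3]
finger_gap: 1.003
gripper_force: 0.0
```

```bash
python3 - <<'E'
from h import *
togo(clip(-.091,0,.052),yaw+np.pi)
E
```

```text
t 6.525 pos [0.5145 0.0563 0.2432] q [ 0.42  0.54 -0.89  1.79  0.48  1.05  0.69] F [-0.   0.6  0.3] gap 93.3 0.0
rot units [-0.02 -0.   -0.03] dp units now [-0.02  0.17  6.37] after rot [-0.02  0.15  6.37]
clip xyz of TCP mm -91.5 -4.5 243.2
```

Emit:
{"op": "play_rows", "data": {"dp": [[0,0.15,0.5],[0,0,1],[0,0,1],[0,0,1],[0,0,1],[0,0,1],[0,0,0.85],[0,0,0]], "angular": [[0,0,0],[0,0,0],[0,0,0],[0,0,0],[0,0,0],[0,0,0],[0,0,0],[0,0,0]], "claw": [1,1,1,1,1,1,1,1]}}

```text
t: 7.52
position: [0.5142, 0.0618, 0.051]
tool_rot: [-0.003, 0.123, 0.992, -0.001]
contact_force: [-0.8, 0.2, -0.4]
finger_gap: 0.997
gripper_force: 0.0
```

```bash
python3 - <<'E'
from h import *
togo(clip(-.091,0,.052),yaw+np.pi)
E
```

```text
t 7.525 pos [0.5142 0.0618 0.051 ] q [ 0.25  0.79 -0.65  1.97  0.78  0.66  0.42] F [-0.8  0.2 -0.4] gap 92.7 0.0
rot units [-0.02 -0.03 -0.06] dp units now [-0.07 -0.03 -0.03] after rot [-0.07 -0.03 -0.03]
clip xyz of TCP mm -93.1 0.8 51.0
```

Emit:
{"op": "play_rows", "data": {"dp": [[-0.06,0,0],[0,0,0],[0,0,0],[0,0,0],[0,0,0],[0,0,0]], "angular": [[0,0,0],[0,0,0],[0,0,0],[0,0,0],[0,0,0],[0,0,0]], "claw": [-1,-1,-1,-1,-1,-1], "newtons": 30}}

```text
t: 8.28
position: [0.518, 0.0625, 0.0532]
tool_rot: [0.0, 0.123, 0.992, 0.0]
contact_force: [0.5, -0.4, 0.3]
finger_gap: 0.401
gripper_force: 0.0
```

Emit:
{"op": "play_rows", "data": {"dp": [[0,0.05,0],[0,0,0],[0,0,0]], "angular": [[0,0,0],[0,0,0],[0,0,0]], "claw": [-1,-1,-1]}}

```text
t: 8.65
position: [0.5176, 0.0611, 0.053]
tool_rot: [-0.001, 0.123, 0.992, -0.003]
contact_force: [-1.8, -5.2, 3.8]
finger_gap: 0.312
gripper_force: 30.0
```

```bash
python3 - <<'E'
from h import *
togo(clip(-.090,0,.052),yaw+np.pi)
E
```

```text
t 8.65 pos [0.5176 0.0611 0.053 ] q [ 0.25  0.79 -0.65  1.96  0.78  0.67  0.42] F [-1.8 -5.2  3.8] gap 29.0 30.0
rot units [-0.04 -0.01 -0.05] dp units now [ 0.01 -0.03  0.03] after rot [ 0.01 -0.03  0.03]
clip xyz of TCP mm -89.6 0.9 53.0
```

Emit:
{"op": "play_rows", "data": {"dp": [[0.2,0,0],[0.2,0,0],[0.2,0,0],[0.2,0,0],[0.06,0,0],[0,0,0]], "angular": [[0,0,0],[0,0,0],[0,0,0],[0,0,0],[0,0,0],[0,0,0]], "claw": [-1,-1,-1,-1,-1,-1]}}

```text
t: 9.4
position: [0.4945, 0.0666, 0.053]
tool_rot: [0.001, 0.124, 0.992, -0.003]
contact_force: [2.5, -6.6, 0.6]
finger_gap: 0.312
gripper_force: 30.0
```

```bash
python3 - <<'E'
from h import *
togo(clip(-.115,0,.052),yaw+np.pi)
E
```

```text
t 9.4 pos [0.4945 0.0666 0.053 ] q [ 0.23  0.76 -0.64  2.03  0.79  0.62  0.37] F [ 2.5 -6.6  0.6] gap 29.1 30.0
rot units [-0.04  0.02 -0.06] dp units now [ 0.06 -0.03  0.03] after rot [ 0.06 -0.03  0.03]
clip xyz of TCP mm -113.3 0.8 53.0
```

Emit:
{"op": "play_rows", "data": {"dp": [[0.1,0,0],[0.1,0,0],[0,0,0],[0,0,0]], "angular": [[0,0,0],[0,0,0],[0,0,0],[0,0,0]], "claw": [-1,-1,-1,-1]}}

```text
t: 9.9
position: [0.4943, 0.0667, 0.0532]
tool_rot: [0.005, 0.125, 0.992, -0.002]
contact_force: [12.8, -8.9, -7.1]
finger_gap: 0.313
gripper_force: 30.1
```

```bash
python3 - <<'E'
from h import *
togo(clip(-.115,0,.052),yaw+np.pi)
grab('side','s2')
w,_=cloud('s2'); s=w[150:260,180:280].reshape(-1,3)
a=s[:,:2]@[np.cos(yaw),np.sin(yaw)]-a0
m=(abs(a)<.03)&(s[:,2]>.15)&(s[:,2]<.23); print(m.sum(), np.nanpercentile(s[m,2],[90,99,100]))
E
```

```text
t 9.9 pos [0.4943 0.0667 0.0532] q [ 0.22  0.76 -0.63  2.03  0.8   0.61  0.36] F [12.8 -8.9 -7.1] gap 29.1 30.1
rot units [-0.02  0.08 -0.08] dp units now [ 0.05 -0.03  0.04] after rot [ 0.05 -0.03  0.04]
clip xyz of TCP mm -113.5 0.8 53.2
244 [0.19497967 0.19633444 0.19719757]
```

The head top is now at 0.195, down from 0.215, and the pull force has risen at the stop, so the prop is down. Now I'll push the knob home.

Emit:
{"op": "play_rows", "data": {"dp": [[-0.2,0,0],[-0.2,0,0],[-0.2,0,0],[-0.2,0,0],[-0.2,0,0],[0,0,0]], "angular": [[0,0,0],[0,0,0],[0,0,0],[0,0,0],[0,0,0],[0,0,0]], "claw": [-1,-1,-1,-1,-1,-1]}}

```text
t: 10.7
position: [0.5161, 0.0615, 0.053]
tool_rot: [-0.001, 0.123, 0.992, -0.003]
contact_force: [-0.5, -5.4, 3.6]
finger_gap: 0.313
gripper_force: 30.0
```

```bash
python3 - <<'E'
from h import *
togo(clip(-.090,0,.052),yaw+np.pi)
E
```

```text
t 10.7 pos [0.5161 0.0615 0.053 ] q [ 0.25  0.78 -0.65  1.97  0.78  0.66  0.42] F [-0.5 -5.4  3.6] gap 29.1 30.0
rot units [-0.04 -0.   -0.06] dp units now [-0.04 -0.03  0.03] after rot [-0.04 -0.03  0.03]
clip xyz of TCP mm -91.1 0.9 53.0
```

Emit:
{"op": "play_rows", "data": {"dp": [[-0.1,0,0],[-0.1,0,0],[-0.1,0,0],[0,0,0]], "angular": [[0,0,0],[0,0,0],[0,0,0],[0,0,0]], "claw": [-1,-1,-1,-1]}}

```text
t: 11.2
position: [0.5192, 0.0608, 0.0529]
tool_rot: [-0.006, 0.122, 0.992, -0.004]
contact_force: [-11.0, -3.1, 10.9]
finger_gap: 0.312
gripper_force: 30.0
```

```bash
python3 - <<'E'
from h import *
togo(clip(-.090,0,.052),yaw+np.pi)
E
```

```text
t 11.2 pos [0.5192 0.0608 0.0529] q [ 0.25  0.79 -0.66  1.95  0.77  0.68  0.43] F [-11.   -3.1  10.9] gap 29.0 30.0
rot units [-0.06 -0.07 -0.04] dp units now [ 0.07 -0.03  0.03] after rot [ 0.07 -0.03  0.03]
clip xyz of TCP mm -87.9 1.0 52.9
```

The knob is home and the push force is at its stop. I'll relieve the push, release, and go up.

Emit:
{"op": "play_rows", "data": {"dp": [[0.08,0,0],[0,0,0],[0,0,0],[0,0,0],[0,0,0],[0,0,-0.5],[0,0,-1],[0,0,-1]], "angular": [[0,0,0],[0,0,0],[0,0,0],[0,0,0],[0,0,0],[0,0,0],[0,0,0],[0,0,0]], "claw": [-1,1,1,1,1,1,1,1]}}

```text
t: 12.2
position: [0.5231, 0.0631, 0.1299]
tool_rot: [0.0, 0.122, 0.992, 0.0]
contact_force: [1.1, 0.2, 0.0]
finger_gap: 0.988
gripper_force: 0.0
```

Emit:
{"op": "play_rows", "data": {"dp": [[0,0,-1],[0,0,-1],[0,0,-1],[0,0,-1],[0,0,-1],[0,0,-0.5],[0,0,0],[0,0,0]], "angular": [[0,0,0],[0,0,0],[0,0,0],[0,0,0],[0,0,0.5],[0,0,1],[0,0,1],[0,0,1]], "claw": [1,1,1,1,1,1,1,1]}}

```text
t: 13.2
position: [0.5227, 0.0633, 0.2945]
tool_rot: [0.001, 0.378, 0.926, 0.001]
contact_force: [-0.0, 0.4, 0.2]
finger_gap: 0.998
gripper_force: 0.0
```

```bash
python3 - <<'E'
from h import *
togo(clip(-.001,0,.27),yaw+np.pi/2)
grab('side','s3')
w,_=cloud('s3'); s=w[150:260,180:290].reshape(-1,3)
a=s[:,:2]@[np.cos(yaw),np.sin(yaw)]-a0
m=(s[:,2]>.035)&(s[:,2]<.064)&(s[:,1]>.04)&(s[:,1]<.1); m0=m&(a<-.07)&(a>-.15); print('knob a (was .4705-.578..)',m0.sum(),np.nanpercentile(a[m0],[2,50,98]))
m=(abs(a)<.03)&(s[:,2]>.15)&(s[:,2]<.23); print('head top',m.sum(), np.nanpercentile(s[m,2],[50,90,99]))
E
```

```text
t 13.2 pos [0.5227 0.0633 0.2945] q [ 0.35  0.46 -0.77  1.69  0.35  1.13  0.28] F [-0.   0.4  0.2] gap 92.8 0.0
rot units [ 0.01 -0.    6.9 ] dp units now [-2.48  1.31  0.82] after rot [-0.14  2.8   0.82]
clip xyz of TCP mm -85.1 4.2 294.5
knob a (was .4705-.578..) 112 [-0.10617328 -0.09489543 -0.07144699]
head top 244 [0.18102866 0.19478506 0.19630808]
```

Emit:
{"op": "play_rows", "data": {"dp": [[0,0,0],[0,0,0],[0,0,0],[0,0,0],[0,0,0],[0,0,0],[0,0,0],[-0.1,0.8,0]], "angular": [[0,0,1],[0,0,1],[0,0,1],[0,0,1],[0,0,1],[0,0,1],[0,0,0.9],[0,0,0]], "claw": [1,1,1,1,1,1,1,1]}}

```text
t: 14.25
position: [0.5445, 0.0559, 0.2945]
tool_rot: [-0.0, 0.784, 0.621, 0.0]
contact_force: [0.9, 0.5, -0.5]
finger_gap: 0.995
gripper_force: 0.0
```

Emit:
{"op": "play_rows", "data": {"dp": [[-0.05,1,0.3],[0,1,0.3],[0,0,0],[0,0,0]], "angular": [[0,0,0],[0,0,0],[0,0,0],[0,0,0]], "claw": [1,1,1,1]}}

```text
t: 14.75
position: [0.6028, 0.0398, 0.2757]
tool_rot: [-0.001, 0.784, 0.62, 0.0]
contact_force: [0.3, -0.6, -1.0]
finger_gap: 1.0
gripper_force: 0.0
```

```bash
python3 - <<'E'
from h import *
togo(clip(-.001,0,.181),yaw+np.pi/2)
grab('wrist','w2')
w,_=cloud('w2'); s=w.reshape(-1,3); s=s[~np.isnan(s[:,0])]
X=np.array([np.cos(yaw),np.sin(yaw)]);Y=np.array([-X[1],X[0]])
a=s[:,:2]@X-a0;b=s[:,:2]@Y-b0
m=(s[:,2]>.175)&(s[:,2]<.2)&(abs(a)<.04)&(abs(b)<.04)
if m.sum(): print('head',m.sum(),np.percentile(a[m],[1,50,99]).round(4),np.percentile(b[m],[1,50,99]).round(4),np.percentile(s[m,2],[50,99]).round(4))
m&=(s[:,2]>.19); print(np.percentile(a[m],[1,50,99]).round(4),np.percentile(b[m],[1,50,99]).round(4))
E
```

```text
t 14.75 pos [0.6028 0.0398 0.2757] q [ 0.18  0.55 -0.47  1.51  0.26  1.15 -0.57] F [ 0.3 -0.6 -1. ] gap 93.0 0.0
rot units [-0.01 -0.01  0.04] dp units now [-0.01  0.03  3.16] after rot [-0.01  0.03  3.16]
clip xyz of TCP mm -1.8 0.3 275.7
head 1462 [-0.0154 -0.0009  0.0175] [-0.025   0.0034  0.0258] [0.1952 0.1971]
[-0.0155 -0.0021  0.0113] [-0.0134  0.0019  0.015 ]
```

View pics/w2.png

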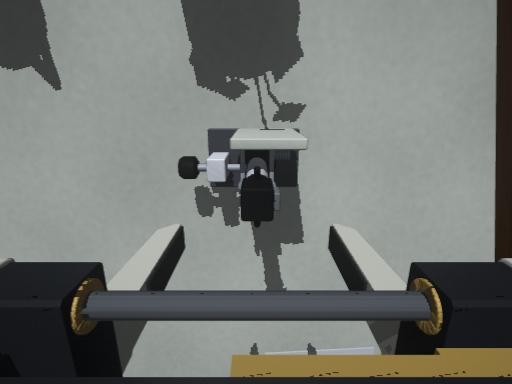

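The wrist view shows the head at (257,198) centred between the fingers. The knob is home at (188,167) and the plate is above at (268,139). Next I'll descend and pinch.

Emit:
{"op": "play_rows", "data": {"dp": [[0.02,0,0.66],[0,0,1],[0,0,1],[0,0,0.5],[0,0,0]], "angular": [[0,0,0],[0,0,0],[0,0,0],[0,0,0],[0,0,0]], "claw": [1,1,1,1,1]}}

```text
t: 15.42
position: [0.6031, 0.0397, 0.1802]
tool_rot: [-0.0, 0.785, 0.62, -0.001]
contact_force: [-0.5, -0.3, 0.5]
finger_gap: 0.998
gripper_force: 0.0
```

Emit:
{"op": "play_rows", "data": {"dp": [[0,0,0],[0,0,0],[0,0,0],[0,0,0],[0,0,0],[0,0,0],[0,0,0],[0,0,0]], "angular": [[0,0,0],[0,0,0],[0,0,0],[0,0,0],[0,0,0],[0,0,0],[0,0,0],[0,0,0]], "claw": [-1,-1,-1,-1,-1,-1,-1,-1], "newtons": 40}}

```text
t: 16.42
position: [0.6033, 0.0396, 0.1803]
tool_rot: [-0.0, 0.785, 0.62, -0.0]
contact_force: [-1.8, -0.3, 0.2]
finger_gap: 0.3
gripper_force: 40.0
```

```bash
python3 - <<'E'
from h import *
togo(clip(-.002,0,.281),yaw+np.pi/2)
E
```

```text
t 16.425 pos [0.6033 0.0396 0.1803] q [ 0.16  0.64 -0.44  1.63  0.32  0.94 -0.62] F [-1.8 -0.3  0.2] gap 27.9 40.0
rot units [-0.01  0.    0.03] dp units now [-0.01 -0.03 -3.36] after rot [-0.01 -0.03 -3.36]
clip xyz of TCP mm -1.2 0.3 180.3
```

The opening of 27.9 mm means the button is flush. Now I'll lift.

Emit:
{"op": "play_rows", "data": {"dp": [[0,0,-0.3],[0,0,-0.4],[0,0,-0.4],[0,0,-0.4],[0,0,-0.4],[0,0,-0.4],[0,0,-0.4],[0,0,-0.4]], "angular": [[0,0,0],[0,0,0],[0,0,0],[0,0,0],[0,0,0],[0,0,0],[0,0,0],[0,0,0]], "claw": [-1,-1,-1,-1,-1,-1,-1,-1]}}

```text
t: 17.42
position: [0.6033, 0.0395, 0.2739]
tool_rot: [-0.0, 0.785, 0.619, -0.0]
contact_force: [-0.5, 0.3, -6.2]
finger_gap: 0.303
gripper_force: 40.0
```

Emit:
{"op": "play_rows", "data": {"dp": [[0,0,-0.15],[0,0,-0.1],[0,0,-0.05],[0,0,0],[0,0,0]], "angular": [[0,0,0],[0,0,0],[0,0,0],[0,0,0],[0,0,0]], "claw": [-1,-1,-1,-1,-1]}}

```text
t: 18.05
position: [0.6034, 0.0396, 0.2821]
tool_rot: [-0.0, 0.785, 0.619, -0.0]
contact_force: [-3.4, 1.4, -5.3]
finger_gap: 0.301
gripper_force: 40.0
```

```bash
python3 - <<'E'
from h import *
togo(clip(-.002,0,.281),yaw+np.pi/2)
grab('side','s4')
w,_=cloud('s4'); s=w[100:260,180:280].reshape(-1,3)
a=s[:,:2]@[np.cos(yaw),np.sin(yaw)]-a0
cv2.imwrite('pics/s4c.png',cv2.resize(cv2.imread('pics/s4.png')[110:260,160:310],(600,600),interpolation=2))
E
```

```text
t 18.05 pos [0.6034 0.0396 0.2821] q [ 0.18  0.55 -0.47  1.5   0.26  1.16 -0.57] F [-3.4  1.4 -5.3] gap 28.0 40.0
rot units [-0.01  0.    0.03] dp units now [-0.01 -0.03  0.04] after rot [-0.01 -0.03  0.04]
clip xyz of TCP mm -1.1 0.3 282.1
```

View pics/s4c.png

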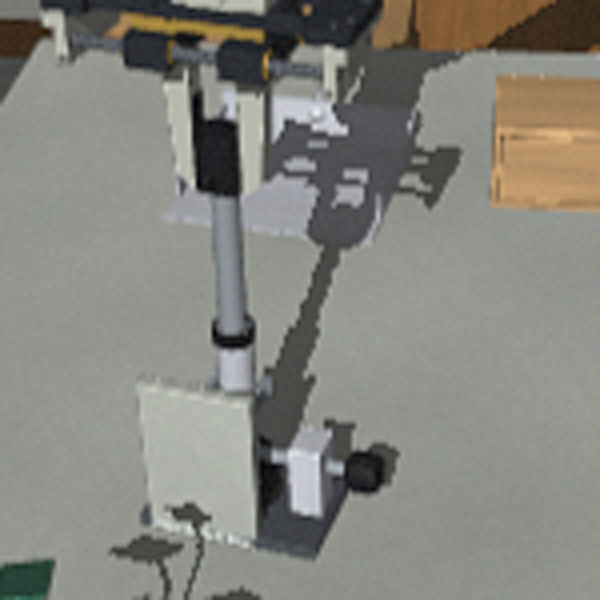

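The side crop shows the head held between the fingers at (218,155) with the stick well out and the knob home at (365,470). The force is still only the spring's, so I'll ease up to feel the end stop.

Emit:
{"op": "play_rows", "data": {"dp": [[0,0,-0.08],[0,0,0],[0,0,0]], "angular": [[0,0,0],[0,0,0],[0,0,0]], "claw": [-1,-1,-1]}}

```text
t: 18.48
position: [0.6034, 0.0395, 0.2835]
tool_rot: [-0.001, 0.785, 0.619, -0.001]
contact_force: [-1.6, 1.1, -14.5]
finger_gap: 0.301
gripper_force: 40.0
```

Emit:
{"op": "play_rows", "data": {"dp": [[0,0,-0.08],[0,0,0],[0,0,0]], "angular": [[0,0,0],[0,0,0],[0,0,0]], "claw": [-1,-1,-1]}}

```text
t: 18.85
position: [0.6033, 0.0394, 0.2849]
tool_rot: [-0.001, 0.785, 0.62, -0.001]
contact_force: [1.1, 2.3, -26.1]
finger_gap: 0.301
gripper_force: 40.0
```

The force climbed from 5 to 26 N over a couple of millimetres, so the head is at the hard end. I'll ease the pull slightly and check that it holds.

Emit:
{"op": "play_rows", "data": {"dp": [[0,0,0.03],[0,0,0],[0,0,0],[0,0,0],[0,0,0],[0,0,0],[0,0,0],[0,0,0]], "angular": [[0,0,0],[0,0,0],[0,0,0],[0,0,0],[0,0,0],[0,0,0],[0,0,0],[0,0,0]], "claw": [-1,-1,-1,-1,-1,-1,-1,-1]}}

```text
t: 19.85
position: [0.6033, 0.0394, 0.285]
tool_rot: [-0.001, 0.785, 0.619, -0.001]
contact_force: [0.7, 2.6, -25.7]
finger_gap: 0.297
gripper_force: 40.0
```

```bash
python3 - <<'E'
from h import *
togo(clip(-.002,0,.281),yaw+np.pi/2)
grab('side','s5')
cv2.imwrite('pics/s5c.png',cv2.resize(cv2.imread('pics/s5.png')[110:260,160:310],(600,600),interpolation=2))
E
```

```text
t 19.85 pos [0.6033 0.0394 0.285 ] q [ 0.18  0.54 -0.47  1.49  0.26  1.17 -0.57] F [  0.7   2.6 -25.7] gap 27.6 40.0
rot units [-0.01  0.    0.03] dp units now [-0.   -0.03  0.13] after rot [-0.   -0.03  0.13]
clip xyz of TCP mm -1.2 0.1 285.0
```

View pics/s5c.png

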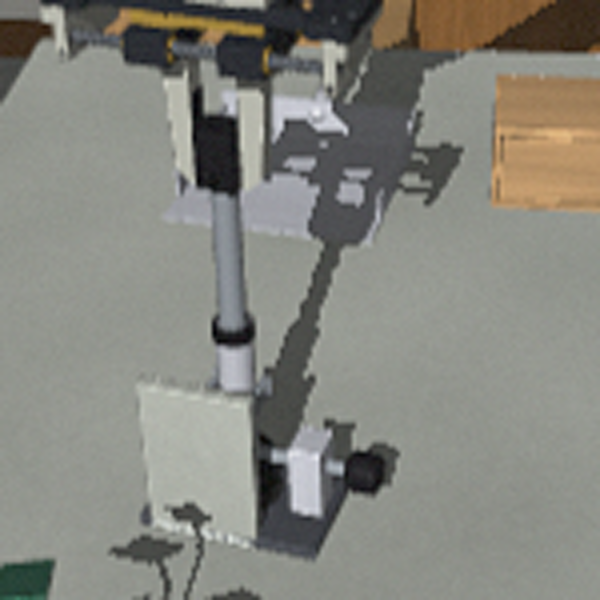

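It holds steady, and the picture shows the head at (217,152) and the knob home at (365,470). I'll trim the pull a little so the sleeve isn't dragged hard against the bolt.

Emit:
{"op": "play_rows", "data": {"dp": [[0,0,0.07],[0,0,0],[0,0,0],[0,0,0]], "angular": [[0,0,0],[0,0,0],[0,0,0],[0,0,0]], "claw": [-1,-1,-1,-1]}}

```text
t: 20.4
position: [0.6033, 0.0395, 0.2843]
tool_rot: [-0.0, 0.785, 0.619, -0.0]
contact_force: [-1.4, 2.6, -19.5]
finger_gap: 0.299
gripper_force: 40.0
```

Emit:
{"op": "play_rows", "data": {"dp": [[0,0,0.07],[0,0,0],[0,0,0],[0,0,0]], "angular": [[0,0,0],[0,0,0],[0,0,0],[0,0,0]], "claw": [-1,-1,-1,-1]}}

```text
t: 20.9
position: [0.6035, 0.0395, 0.283]
tool_rot: [0.0, 0.785, 0.619, -0.0]
contact_force: [-4.9, -0.1, -9.5]
finger_gap: 0.299
gripper_force: 40.0
```

Emit:
{"op": "play_rows", "data": {"dp": [[0,0,0],[0,0,0],[0,0,0],[0,0,0],[0,0,0],[0,0,0],[0,0,0],[0,0,0]], "angular": [[0,0,0],[0,0,0],[0,0,0],[0,0,0],[0,0,0],[0,0,0],[0,0,0],[0,0,0]], "claw": [-1,-1,-1,-1,-1,-1,-1,-1]}}

```text
t: 21.9
position: [0.6035, 0.0396, 0.2829]
tool_rot: [0.0, 0.785, 0.619, -0.0]
contact_force: [-4.5, 0.9, -9.4]
finger_gap: 0.298
gripper_force: 40.0
```

The pull is steady at 9.4 N, above the 4–6 N spring, so the stick is on its end stop. The opening is still flush. Handing in.

```bash
python3 -c "
from workcell import env
print(env.job_done())"
```

```text
the job is handed in; nothing more can be done
None
```

I handed the job in at about 22 s: the prop is down, the bolt is pushed home, and the gripper is holding the head up at the second stop with the button pressed in; no verdict came back.

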